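# Check the trolley brake lever

## Task

Two push-handles of the steriliser's loading trolley are clamped in bench stands. Check the brake, the handle with the long lever: with the outside of the fingers press that lever in towards its bar until it comes up against its stop, without forcing it, keep it there for about two seconds, then ease it back out to rest under the fingers without letting it snap. Grip nothing, keep the fingers off the brake handle's bar, and leave the other handle's short lever, the bottle, the dishes and the spanner alone.

Things in the scene. Friction and masses are not known exactly. Their poses are not given: they have to be found in the camera images.
- brake_lever (a joint): Angle (rad) of the long lever, the one to check: 0 = sprung out at rest, growing as it is pressed towards the bar, 0.37 = hard against its built-in rigid stop, with 12 mm of air left to the rubber grip. Its spring pushes back at the press point with about 2.5 N at the start and 6 N just before the stop; past that it climbs steeply (15 N is plenty). Let go, it snaps back fast.
- brake_press (a point): Where to press the long lever: middle of its outer face, 120 mm from its pivot, 130 mm above the table. Plain black blade 150 mm long, 10 mm thick, 18 mm tall (9 mm above and below this point), 20 mm ball at the free end. Moves with the lever in a level arc of 44 mm. Own axes: z up, x the direction to press (square to the blade, towards the bar), y along the blade to the pivot.
- brake_pivot (a point): Pivot of the long lever on its upright axis, 130 mm above the table. The lever turns about it anticlockwise seen from above as it is pressed. Axes those of brake_handle.
- brake_handle: Fixed grey-painted steel stand of the brake handle: plate 120 x 250 x 12 mm, two uprights at its y ends, bar along y above its middle. Origin: centre of the plate's underside, on the table. The lever is on the -x side, roughly facing the robot: pivot at x -28, y +80, z 130 mm, free end towards -y, at rest 86 mm from the bar's axis. All below 155 mm.
- brake_bar: The brake handle's bar with black rubber grip, 28 to 30 mm diameter, 250 mm long along its y axis, origin at its middle on the axis, 130 mm above the table. Not to be touched with the fingers.
- release_lever (a joint): Angle (rad) of the short lever on the other handle; 0 = sprung out at rest, 0.37 = fully in. To be left alone.
- release_press (a point): Point on the outer face of the short lever, 45 mm from its pivot and 130 mm above the table. This lever has the same blade but is only 75 mm long. To be left alone.
- release_handle: Fixed stand of the other handle, alike in every way except for its shorter lever. Same origin and axes. The two handles stand side by side, either one on the left.
- bottle_mid (a point): Loose amber bottle with black cap, 54 mm diameter, 120 mm tall, standing beyond the brake handle; the point is its centre half-way up.
- dishes_mid (a point): Loose stack of three culture dishes, 92 mm diameter, 42 mm tall, standing beyond the other handle; the point is its centre half-way up.
- spanner_mid (a point): Loose steel spanner, 150 mm long, 7 mm thick, lying flat on the table before the brake handle, below the lever; the point is its middle.

How it is judged:
On the way, in this order (a step that is already met when the one before it is completed fails the run):
1. the long lever is kept against its stop by the fingers for a second (value of joint brake_lever above 0.35 rad and contact force between the fingers and brake_lever above 2 N), for 1 s.
2. the long lever is back out at rest (value of joint brake_lever below 0.03 rad), for 0.2 s.
At the end, for the whole second after the job is handed in: The long lever is back out within 0.03 rad of rest after having been kept within 0.02 rad of its stop for 1 s; the short lever is at rest (within 0.05 rad) and bottle, dishes and spanner are within 20 mm of where they began (value of joint brake_lever below 0.03 rad and value of joint release_lever below 0.05 rad and distance of each of bottle_mid, dishes_mid, spanner_mid from where it was at the start of the episode below 0.02 m); the robot touches nothing.
It fails at once if the long lever snaps back (faster than 4 rad/s) (velocity of joint brake_lever below -4 rad/s).
It fails at once if the lever is forced (over 40 N) (contact force between the fingers and brake_lever above 40 N).
It fails at once if the fingers press on or grip the brake handle's bar (over 3 N) (contact force between the fingers and brake_bar above 3 N).
It fails at once if the short lever is worked (past 0.12 rad) (value of joint release_lever above 0.12 rad).
It fails at once if the bottle, the dishes or the spanner is moved or lifted by 20 mm (distance of any of bottle_mid, dishes_mid, spanner_mid from where it was at the start of the episode above 0.02 m).
It also fails if it takes over 45 s, if anything falls off the work surface, if the arm or the gripper's body presses on something with over 40 N, if the wrist force passes 120 N, or if a joint passes its speed limit or range.

## Robot

A 6-joint arm with a two-finger parallel gripper is mounted at the origin on the work surface. World frame = base frame: x ahead of the robot, y to its left, z up, the work surface at z = 0. Lengths are in m, angles in rad, forces in N, time in s.
With the tool pointing down it reaches from about 0.4 to 0.825 m from the base axis. Payload 7 kg.
Tool frame: the origin (TCP) lies between the finger pads; the fingertips stand 25 mm ahead of it and the grasp point (between the pads) lies 6 mm ahead of it (arm.tip_extent is the z of the fingertips in the tool frame, in m); z points along the fingers, x is the direction in which the jaws open and shut, and the axes are right-handed (so a half turn about z gives the same grasp; the last joint's range is limited). The gripper opens to 88 mm and grips with 3 to 60 N. Pads are 19 mm wide; open, the fingers measure 130 mm over their backs; the gripper's body (78 mm by 193 mm) begins 47 mm behind the grasp point.
Start: joints at [-0.848, 0.359, 0.012, 0, -1.224, -0.288], TCP at [0.284, -0.612, 0.252] pointing down, gripper open.
Joint ranges: [-3.07, 3.07], [-1.43, 2.12], [-1.02, 1.25], [-3.03, 1.67], [-3.05, -0], [-3.03, 3.03]. Speed limits (rad/s): [2.39, 2.39, 3.01, 3.14, 3.14, 3.14].

## Interface

Orientations are given as [roll, pitch, yaw] about the fixed x, y, z axes, in that order (R = Rz(yaw) Ry(pitch) Rx(roll)).
In Python, from station import monitor, grab_frame, job_done, arm gives the robot as it stands.
- The arm moves only by the shell command python3 -m jog 'ROWS' [FORCE]. ROWS is JSON, a list that holds one entry, the list of rows, each a list of 7 numbers: the shift along the world's x, y, z in m, then the turn, a rotation vector about the world's x, y, z in rad, then the opening, from 0 (shut) to 1 (fully open). In form: [[[dx, dy, dz, ax, ay, az, claw], ...]]. A call has 1 to 20 rows; each row shifts and turns the commanded pose from where the row before left it; what a row does not reach is not made up. A row lasts 1/8 s, in which the tool goes at most 62.5 mm and 10.7 degrees, less where a joint would pass 70% of its speed; a pose out of reach is approached as far as the arm can. A call is refused whole if a number of a shift passes 0.0625 or a number of a turn 0.188, either way. A call with a gripper value outside its range is refused whole. The fingers move at their own pace and stop on an object; FORCE is the grip in N (left out, the last holds). Time passes only in rows, so rows that do not move let the fingers close. It gives the time, the measured TCP pose, the force and the opening at its end, in the units of the state.
- monitor.get_state(): the state, without advancing time (a new reading comes with each control period).
- grab_frame(name): name is "scene" or "top" or "wrist"; returns a dict with "pixels" (420x560x3 uint8, red, green, blue), "K" (3x3 intrinsics, pixels), "view" (4x4, takes a point from world to camera coordinates); the wrist camera has in their place "hand_eye" (4x4, takes a point from camera to tool coordinates, whose origin is the TCP and whose axes are the tool frame's). Camera axes: x right, y down, z forward; pixel columns grow to the right and rows downward; lengths in m; the calibration is good to about 2 mm. The wrist camera is an equidistant fisheye: a pixel r from the principal point sees the ray r / f radians off the axis. A picture is of the moment at which its call begins: read the wrist's pose just before it. There is no depth.
- job_done(): hands the job in, once; it reports no verdict.
The state is a dict: "t": time; "q": joint angles; "qd": joint speeds; "joint_efforts": joint torques, N m; "eef_pos": TCP position; "ee_rot": TCP orientation; "force": force on the tool from outside, world axes, zero at the start; "moment": the same for the moment, N m; "width": finger opening in m.
Only numpy, scipy, OpenCV 4.12 (cv2) and the standard library are available. Lean on these libraries where they do the work, as an engineer would, in place of code of your own. Each camera call takes 0.05 s, during which the arm holds its last target.

## Working session

There is one attempt and no reset: what is moved stays moved. The work goes in short steps, Python scripts to look and compute and a shell command to move; the robot and the scene stay as the last step left them, time stands still between calls to the robot, and variables do not carry over. Pictures are saved under pics/ and viewed, and the job is handed in when it is done.

```bash
ls; mkdir -p pics; python3 - <<'E'
from station import monitor, grab_frame, arm
import cv2
s=monitor.get_state(); print(s)
for n in("scene","top"):
    f=grab_frame(n); cv2.imwrite(f"pics/{n}0.png",f["pixels"][...,::-1]); print(f["K"],f["view"])
print(arm.tip_extent)
E
```

```text
pics
{'t': 0.0, 'q': array([-8.47886923e-01,  3.59343817e-01,  1.10504083e-02, -3.52302728e-04,
       -1.22408657e+00, -2.88100676e-01]), 'qd': array([ 0.00191382,  0.00034995, -0.00013681, -0.00067976, -0.00017393,
        0.00019524]), 'joint_efforts': array([ 2.81075936e-04, -5.82715631e+01,  2.93050700e+01,  6.99755743e+00,
        6.74096664e-03, -1.71473589e-04]), 'eef_pos': array([ 0.28412346, -0.61179192,  0.25064644]), 'ee_rot': array([-3.14146018e+00, -1.61248895e-03,  2.00548497e+00]), 'force': array([-0.57253267, -0.31619261, -0.62224066]), 'moment': array([-0.05579215, -0.01896848,  0.05184767]), 'width': 0.08749949406691561}
[[502.77480394   0.         279.76256117]
 [  0.         502.77480394 207.38171406]
 [  0.           0.           1.        ]] [[-0.80941326  0.58715452 -0.00998757  0.50385523]
 [ 0.50366504  0.68537423 -0.52591224 -0.26881231]
 [-0.30194652 -0.43071073 -0.8504802   1.3008205 ]
 [ 0.          0.          0.          1.        ]]
[[448.54235754   0.         279.23504617]
 [  0.         448.54235754 216.4409213 ]
 [  0.           0.           1.        ]] [[-1.42864986e-02 -9.99897908e-01 -2.62175889e-04 -3.44158002e-03]
 [-9.92864620e-01  1.42170512e-02 -1.18396458e-01  6.14861524e-01]
 [ 1.18388098e-01 -1.43116567e-03 -9.92966369e-01  1.19086232e+00]
 [ 0.00000000e+00  0.00000000e+00  0.00000000e+00  1.00000000e+00]]
0.025
```

View pics/scene0.png

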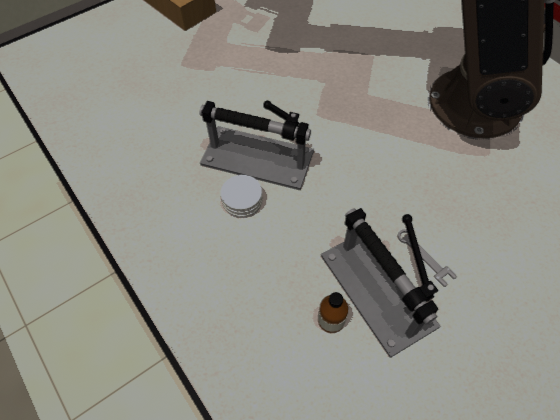

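View pics/top0.png

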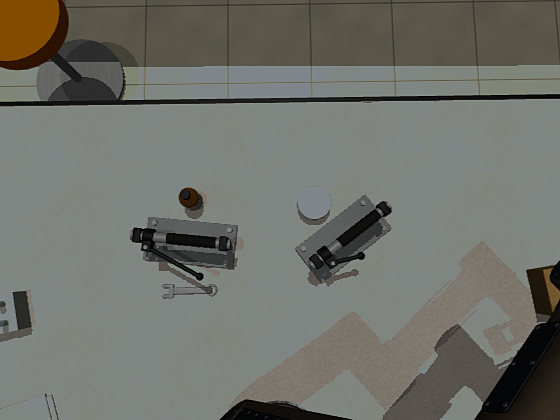

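The top view shows the brake handle at left: bar from about (136,236) to (228,242), lever pivot near (146,246), ball near (200,276), spanner at (190,291) and bottle at (190,198). The release handle is at right, with its lever ball near (361,257). I'll zoom in next.

```bash
python3 - <<'E'
import cv2
a=cv2.imread("pics/top0.png"); cv2.imwrite("pics/top_c.png",cv2.resize(a[180:310,115:255],None,fx=5,fy=4.6*1,interpolation=cv2.INTER_CUBIC)[:600])
a=cv2.imread("pics/scene0.png"); cv2.imwrite("pics/sc_c.png",cv2.resize(a[200:350,310:470],None,fx=4,fy=4,interpolation=cv2.INTER_CUBIC))
E
```

```text
(no output)
```

View pics/top_c.png

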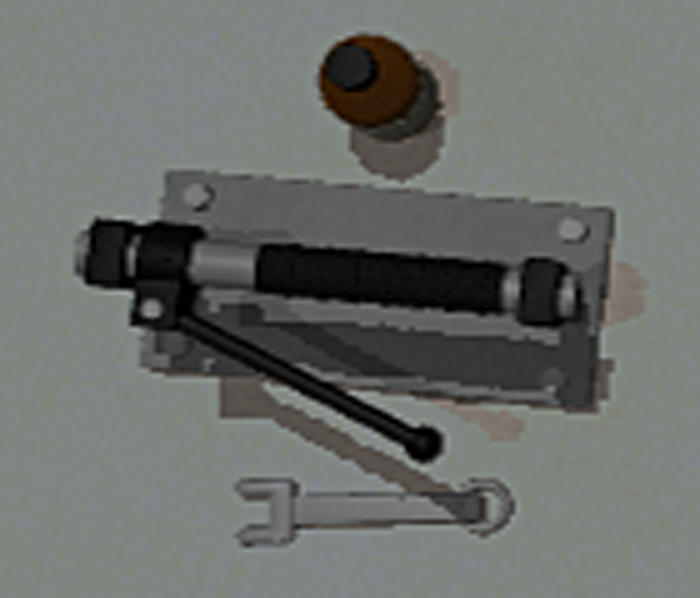

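View pics/sc_c.png

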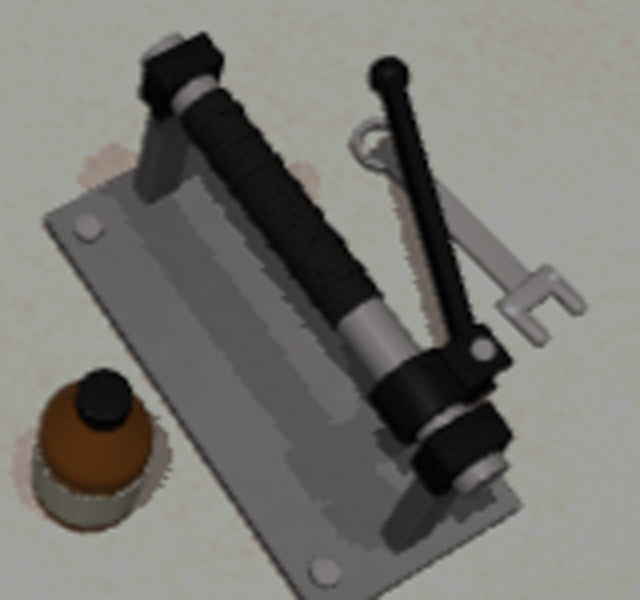

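Both crops are clear. In the top crop the pivot pin is at (152,308), the ball at (425,443) and the bar runs (85,250)–(570,298). In the scene crop the pin is at (482,348) and the ball at (388,75). I'll triangulate these.

```bash
cat > h.py <<'E'
import numpy as np
KT=np.array([[448.54235754,0,279.23504617],[0,448.54235754,216.4409213],[0,0,1]])
VT=np.array([[-1.42864986e-02,-9.99897908e-01,-2.62175889e-04,-3.44158002e-03],[-9.92864620e-01,1.42170512e-02,-1.18396458e-01,6.14861524e-01],[1.18388098e-01,-1.43116567e-03,-9.92966369e-01,1.19086232e+00],[0,0,0,1]])
KS=np.array([[502.77480394,0,279.76256117],[0,502.77480394,207.38171406],[0,0,1]])
VS=np.array([[-0.80941326,0.58715452,-0.00998757,0.50385523],[0.50366504,0.68537423,-0.52591224,-0.26881231],[-0.30194652,-0.43071073,-0.8504802,1.3008205],[0,0,0,1]])
def ray(K,V,p):
    R=V[:3,:3];c=-R.T@V[:3,3];d=R.T@np.linalg.inv(K)@[p[0],p[1],1];return c,d
def plane(K,V,p,z):
    c,d=ray(K,V,p);return c+d*(z-c[2])/d[2]
def tri(pt,ps):
    a,d=ray(KT,VT,pt);b,e=ray(KS,VS,ps);s=np.linalg.lstsq(np.c_[d,-e],b-a,rcond=None)[0]
    return (a+d*s[0]+b+e*s[1])/2,np.linalg.norm(a+d*s[0]-b-e*s[1])
T=lambda x,y:((x+.5)/5+114.5,(y+.5)/4.6+179.5)
S=lambda x,y:((x+.5)/4+309.5,(y+.5)/4+199.5)
E
python3 - <<'E'
from h import *
np.set_printoptions(precision=4,suppress=True)
print("pin tri",tri(T(152,308),S(482,348)))
print("ball tri",tri(T(425,443),S(388,75)))
piv=plane(KT,VT,T(152,308),.146);ball=plane(KT,VT,T(425,443),.13)
print("piv",piv,"ball",ball,np.linalg.norm((piv-ball)[:2]))
P=[plane(KT,VT,T(*p),.012) for p in[(165,170),(613,208),(600,410),(142,370)]]
for p in P:print(p)
print("sides",[np.linalg.norm(P[i]-P[(i+1)%4]) for i in range(4)])
o=sum(P)/4;y=P[0]+P[3]-P[1]-P[2];y[2]=0;y/=np.linalg.norm(y);x=np.array([y[1],-y[0],0])
print("o",o,"x",x,"y",y, "pred pivot",o-.028*x+.08*y)
b=[plane(KT,VT,T(*p),.13) for p in[(92,250),(568,296)]];d=b[0]-b[1];print("bar",b,np.linalg.norm(d),d/np.linalg.norm(d))
# lever mid points near ball end
for p in[(215,332),(300,378),(400,434)]:print("blade top",plane(KT,VT,T(*p),.139))
print("bottle cap",plane(KT,VT,T(352,67),.12))
print("spanner",[plane(KT,VT,T(*p),.007) for p in[(250,512),(490,506)]])
E
```

```text
pin tri (array([0.5307, 0.3196, 0.1519]), np.float64(0.0016498266805495814))
ball tri (array([0.4568, 0.1886, 0.132 ]), np.float64(0.0021443188527737185))
piv [0.5315 0.3207 0.146 ] ball [0.4575 0.1881 0.13  ] 0.15182870541776589
[0.6226 0.3552 0.012 ]
[0.5958 0.1051 0.012 ]
[0.4744 0.1127 0.012 ]
[0.5019 0.3654 0.012 ]
sides [np.float64(0.25146011591468526), np.float64(0.12162831140309356), np.float64(0.2541957225270434), np.float64(0.12113088034678698)]
o [0.5487 0.2346 0.012 ] x [ 0.9942 -0.1072  0.    ] y [0.1072 0.9942 0.    ] pred pivot [0.5294 0.3171 0.012 ]
bar [array([0.5645, 0.3563, 0.13  ]), array([0.5359, 0.1169, 0.13  ])] 0.24109206814286252 [0.1185 0.993  0.    ]
blade top [0.5185 0.2912 0.139 ]
blade top [0.4932 0.2486 0.139 ]
blade top [0.4625 0.1989 0.139 ]
bottle cap [0.6658 0.2287 0.12  ]
spanner [array([0.4167, 0.3057, 0.007 ]), array([0.4183, 0.1738, 0.007 ])]
```

The measurements agree. Pivot to ball is 0.151 m, against 0.150 given. The plate comes out at 121 x 252 mm and the triangulated heights at about 0.13 m. The resting lever angle to the bar is 0.395 rad, which puts the free end 86 mm from the bar axis, as stated.

The plan is to use shut fingers with the jaw axis along the press direction, so one finger's back does the pressing. First I'll travel high to a standoff 30 mm short of the lever.

```bash
python3 -m jog '[[[0.022,0.057,0,0,0,0.042,0],[0.022,0.057,0,0,0,0.042,0],[0.022,0.057,0,0,0,0.042,0],[0.022,0.057,0,0,0,0.042,0],[0.022,0.057,0,0,0,0.042,0],[0.022,0.057,0,0,0,0.042,0],[0.022,0.057,0,0,0,0.042,0],[0.022,0.057,0,0,0,0.042,0],[-0.005,0.057,0,0,0,0.042,0],[-0.005,0.057,0,0,0,0.042,0],[-0.005,0.057,0,0,0,0.042,0],[-0.005,0.057,0,0,0,0.042,0],[-0.005,0.057,0,0,0,0.042,0],[-0.005,0.057,0,0,0,0.042,0],[-0.005,0.057,0,0,0,0.042,0],[0,0,0,0,0,0,0],[0,0,0,0,0,0,0]]]' 40; python3 - <<'E'
from station import monitor, grab_frame
import cv2
s=monitor.get_state(); print(s)
for n in("scene","top","wrist"):
    f=grab_frame(n); cv2.imwrite(f"pics/{n}1.png",f["pixels"][...,::-1])
print(f["K"],f["hand_eye"])
E
```

```text
t: 2.22
eef_pos: [0.4249, 0.2427, 0.2511]
ee_rot: [-3.14, -0.0, 2.636]
force: [-0.4, -0.2, 0.4]
width: 0.0003
{'t': 2.225, 'q': array([ 9.21583019e-01,  5.03044243e-02, -3.84959394e-01, -2.10673769e-04,
       -1.13675058e+00, -1.42688818e+00]), 'qd': array([-0.02303154, -0.01339074, -0.00488812, -0.00014928,  0.00144631,
        0.00168258]), 'joint_efforts': array([ 8.84569623e-01, -3.16632950e+01,  2.85680741e+01,  6.74275428e+00,
       -1.84230600e-02, -2.14771845e-02]), 'eef_pos': array([0.42488519, 0.2426788 , 0.25108483]), 'ee_rot': array([-3.14041456e+00, -3.63743370e-04,  2.63619857e+00]), 'force': array([-0.44684533, -0.17951887,  0.35141978]), 'moment': array([-0.03100197, -0.04223259,  0.06015864]), 'width': 0.00028429358360607007}
[[325.1922621    0.         284.93302582]
 [  0.         325.1922621  211.30016843]
 [  0.           0.           1.        ]] [[ 9.99998691e-01  1.44188485e-04  1.61150104e-03 -2.83619992e-04]
 [-5.49584517e-04  9.67069934e-01  2.54510198e-01 -6.82236139e-02]
 [-1.52173676e-03 -2.54510751e-01  9.67068747e-01 -1.32045176e-01]
 [ 0.00000000e+00  0.00000000e+00  0.00000000e+00  1.00000000e+00]]
```

View pics/wrist1.png

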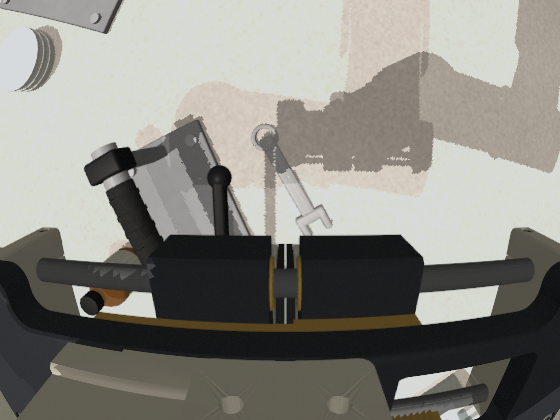

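View pics/scene1.png

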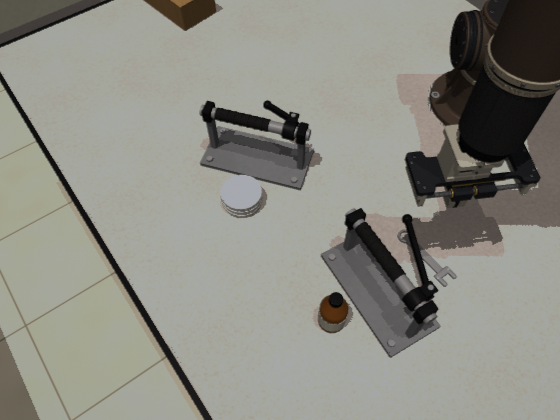

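```bash
python3 - <<'E'
import cv2
a=cv2.imread("pics/scene1.png")[130:230,400:550]
b=cv2.imread("pics/top1.png")[180:320,115:255]
cv2.imwrite("pics/c1.png",cv2.convertScaleAbs(cv2.resize(a,None,fx=5,fy=5,interpolation=cv2.INTER_CUBIC),alpha=2,beta=20))
cv2.imwrite("pics/c2.png",cv2.convertScaleAbs(cv2.resize(b,None,fx=4,fy=4,interpolation=cv2.INTER_CUBIC),alpha=1.5))
a=cv2.imread("pics/wrist1.png")[200:340,130:440]
cv2.imwrite("pics/c3.png",cv2.convertScaleAbs(cv2.resize(a,None,fx=2.5,fy=2.5),alpha=2.5,beta=30))
E
```

```text
(no output)
```

View pics/c1.png

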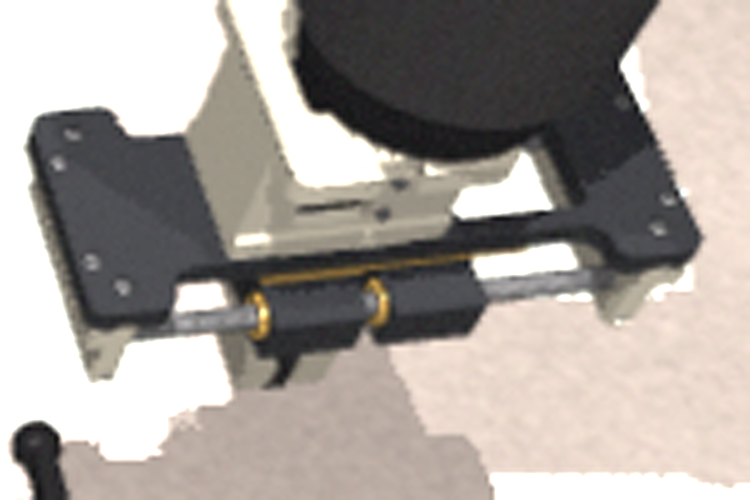

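View pics/c2.png

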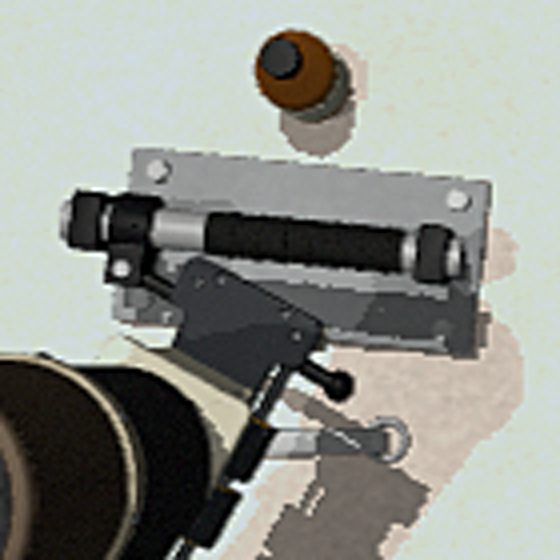

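View pics/c3.png

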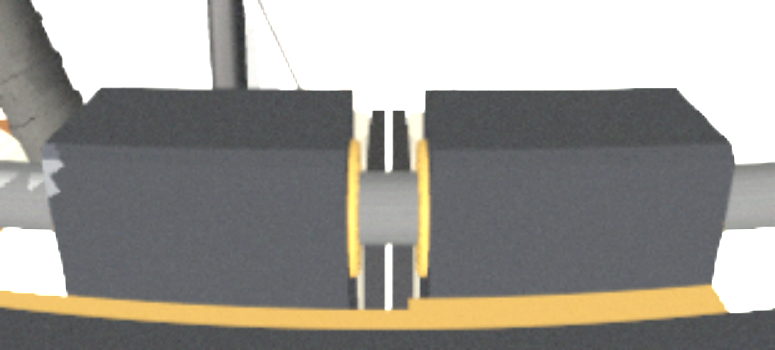

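The shut fingers sit beside the lever on its outer side. The wide carrier blocks belong to the gripper body, which will stay at about 0.178 m, above the handle's 0.155 m. I'll descend at the standoff.

```bash
python3 -m jog '[[[0,0,-0.019,0,0,0,0],[0,0,-0.019,0,0,0,0],[0,0,-0.019,0,0,0,0],[0,0,-0.019,0,0,0,0],[0,0,-0.019,0,0,0,0],[0,0,-0.019,0,0,0,0],[0,0,0,0,0,0,0],[0,0,0,0,0,0,0]]]'; python3 - <<'E'
from station import monitor, grab_frame
import cv2,numpy as np
s=monitor.get_state(); print(s['eef_pos'],s['ee_rot'],s['force'])
for n in("scene","wrist"):
    f=grab_frame(n); cv2.imwrite(f"pics/{n}2.png",f["pixels"][...,::-1])
a=cv2.imread("pics/scene2.png")[150:300,370:510]
b=cv2.imread("pics/wrist2.png")
cv2.imwrite("pics/c4.png",cv2.convertScaleAbs(cv2.resize(a,None,fx=4,fy=4,interpolation=cv2.INTER_CUBIC),alpha=1.8,beta=20))
cv2.imwrite("pics/c5.png",cv2.convertScaleAbs(b,alpha=1.8,beta=20))
E
```

```text
t: 3.38
eef_pos: [0.4258, 0.2426, 0.1384]
ee_rot: [3.141, 0.0, 2.635]
force: [-0.3, -0.1, -0.1]
width: 0.0007
[0.42581795 0.24258511 0.13836953] [3.14078233e+00 3.90106317e-04 2.63484714e+00] [-0.33199767 -0.10373279 -0.11145729]
```

View pics/c4.png

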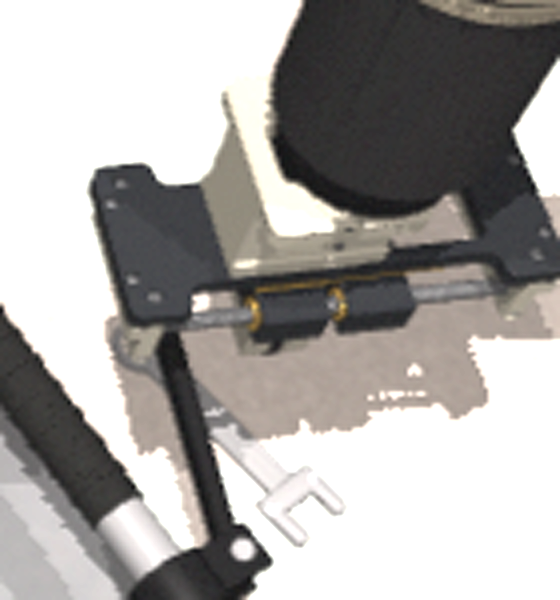

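View pics/c5.png

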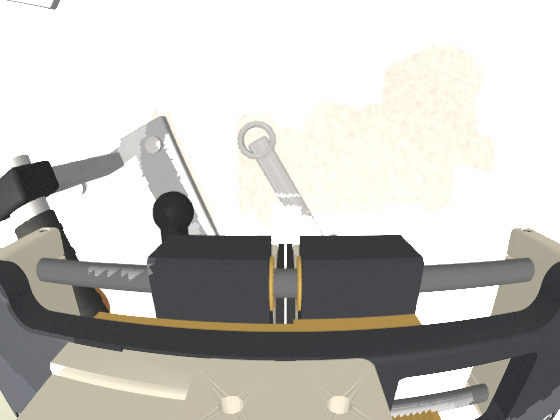

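The wrist view confirms the ball at (173,212), which works out to world (0.456, 0.190) and agrees with the first measurement to 2 mm. I'll approach slowly until there is contact.

```bash
python3 -m jog '[[[0.006,-0.004,0,0,0,0,0],[0.006,-0.004,0,0,0,0,0],[0.005,-0.0035,0,0,0,0,0],[0,0,0,0,0,0,0]]]'; python3 -m jog '[[[0.0015,-0.001,0,0,0,0,0],[0.0015,-0.001,0,0,0,0,0],[0,0,0,0,0,0,0]]]';python3 -m jog '[[[0.0015,-0.0008,0,0,0,0,0],[0.0015,-0.0008,0,0,0,0,0],[0,0,0,0,0,0,0]]]'
```

```text
t: 3.98
eef_pos: [0.4427, 0.231, 0.1375]
ee_rot: [-3.141, -0.0, 2.635]
force: [-0.5, 1.0, -0.1]
width: 0.0003
t: 4.35
eef_pos: [0.4453, 0.2293, 0.1375]
ee_rot: [-3.142, -0.0, 2.636]
force: [-0.1, 0.2, -0.4]
width: 0.0006
t: 4.72
eef_pos: [0.4484, 0.2277, 0.1375]
ee_rot: [-3.142, -0.0, 2.635]
force: [0.7, 0.3, -0.8]
width: 0.0001
```

```bash
python3 -m jog '[[[0.0015,-0.0008,0,0,0,0,0],[0,0,0,0,0,0,0]]]';python3 -m jog '[[[0.0015,-0.0008,0,0,0,0,0],[0,0,0,0,0,0,0]]]';python3 -m jog '[[[0.0015,-0.0008,0,0,0,0,0],[0,0,0,0,0,0,0]]]'
```

```text
t: 4.97
eef_pos: [0.4499, 0.2269, 0.1376]
ee_rot: [3.142, 0.0, 2.636]
force: [0.2, -0.2, 0.6]
width: 0.0004
t: 5.22
eef_pos: [0.4514, 0.2261, 0.1375]
ee_rot: [-3.142, -0.0, 2.635]
force: [-1.3, -0.4, 0.8]
width: 0.0006
t: 5.48
eef_pos: [0.4527, 0.2253, 0.1375]
ee_rot: [-3.141, -0.0, 2.635]
force: [-2.3, 1.4, 0.9]
width: 0.0003
```

Contact is made, with 2.7 N along the press direction as expected. I'll follow the arc about the pivot, turning with the lever, first to about 0.25 rad.

```bash
python3 -m jog '[[[0.0019,-0.0015,0,0,0,0.02,0],[0.0019,-0.0015,0,0,0,0.02,0],[0.0019,-0.0015,0,0,0,0.02,0],[0.0019,-0.0015,0,0,0,0.02,0],[0.002,-0.0013,0,0,0,0.02,0],[0.002,-0.0013,0,0,0,0.02,0],[0.002,-0.0013,0,0,0,0.02,0],[0.002,-0.0013,0,0,0,0.02,0],[0.0021,-0.0011,0,0,0,0.02,0],[0.0021,-0.0011,0,0,0,0.02,0],[0.0021,-0.0011,0,0,0,0.02,0],[0.0021,-0.0011,0,0,0,0.02,0],[0,0,0,0,0,0,0]]]'; python3 - <<'E'
from station import monitor, grab_frame
import cv2,numpy as np
s=monitor.get_state(); print(s['eef_pos'],s['ee_rot'],s['force'])
for n in("scene","wrist"):
    f=grab_frame(n); cv2.imwrite(f"pics/{n}3.png",f["pixels"][...,::-1])
a=cv2.imread("pics/scene3.png")[170:320,340:480]
cv2.imwrite("pics/c6.png",cv2.convertScaleAbs(cv2.resize(a,None,fx=4,fy=4,interpolation=cv2.INTER_CUBIC),alpha=1.8,beta=20))
E
```

```text
t: 7.1
eef_pos: [0.4769, 0.2096, 0.1375]
ee_rot: [-3.141, -0.0, 2.876]
force: [-3.6, 3.9, 0.8]
width: 0.0002
[0.47690031 0.20962887 0.13751184] [-3.14148659e+00 -4.95452108e-05  2.87583770e+00] [-3.57335077  3.94681813  0.79655317]
```

View pics/c6.png

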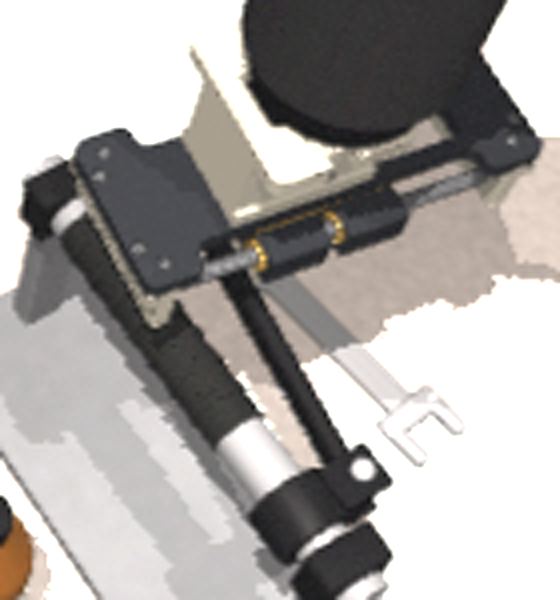

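View pics/wrist3.png

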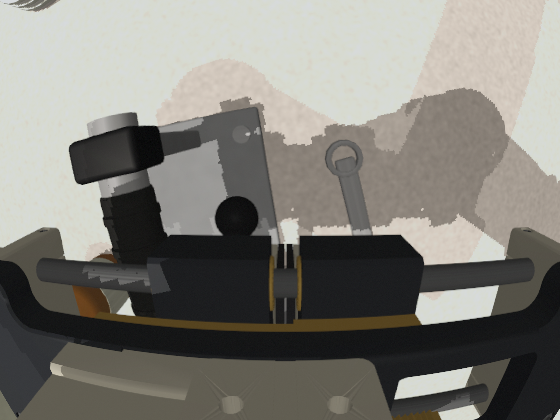

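The lever is following: the ball is now at (237,218) in the wrist image, contact is about 122 mm along the blade, and the normal force is about 4.5 N. The bar is clear of the fingers. Next I'll go to about 0.33 rad, then take small steps with force checks.

```bash
python3 -m jog '[[[0.0022,-0.0008,0,0,0,0.02,0],[0.0022,-0.0008,0,0,0,0.02,0],[0.0022,-0.0008,0,0,0,0.02,0],[0.0022,-0.0008,0,0,0,0.02,0],[0,0,0,0,0,0,0]]]'; python3 -m jog '[[[0.0012,-0.0003,0,0,0,0.01,0],[0,0,0,0,0,0,0]]]'; python3 -m jog '[[[0.0012,-0.0003,0,0,0,0.01,0],[0,0,0,0,0,0,0]]]'
```

```text
t: 7.82
eef_pos: [0.4852, 0.206, 0.1375]
ee_rot: [-3.141, -0.001, 2.955]
force: [-5.4, 0.1, 2.4]
width: 0.0006
t: 8.07
eef_pos: [0.4863, 0.2056, 0.1375]
ee_rot: [-3.14, -0.001, 2.965]
force: [-5.5, -0.2, 3.2]
width: 0.0006
t: 8.32
eef_pos: [0.4874, 0.2051, 0.1374]
ee_rot: [-3.14, -0.001, 2.975]
force: [-4.8, 0.9, 1.8]
width: -0.0001
```

```bash
python3 -m jog '[[[0.0012,-0.0002,0,0,0,0.01,0],[0,0,0,0,0,0,0]]]'; python3 -m jog '[[[0.0012,-0.0002,0,0,0,0.01,0],[0,0,0,0,0,0,0]]]'; python3 - <<'E'
from station import monitor
for i in range(1): print(monitor.get_state()['force'])
E
```

```text
t: 8.57
eef_pos: [0.4885, 0.2048, 0.1374]
ee_rot: [-3.14, -0.001, 2.985]
force: [-5.7, -1.4, 1.7]
width: 0.0003
t: 8.82
eef_pos: [0.4896, 0.2044, 0.1374]
ee_rot: [-3.139, -0.001, 2.995]
force: [-6.3, -1.7, 3.5]
width: 0.0008
[-6.25502607 -1.65870991  3.54167191]
```

```bash
python3 -m jog '[[[0.001,-0.0001,0,0,0,0.01,0],[0,0,0,0,0,0,0]]]'; python3 -m jog '[[[0.001,-0.0001,0,0,0,0,0],[0,0,0,0,0,0,0]]]'
```

```text
t: 9.07
eef_pos: [0.4905, 0.2041, 0.1374]
ee_rot: [-3.139, -0.002, 3.005]
force: [-6.3, -1.8, 4.1]
width: -0.0002
t: 9.32
eef_pos: [0.4914, 0.2039, 0.1374]
ee_rot: [-3.139, -0.002, 3.005]
force: [-6.4, -1.7, 3.9]
width: 0.0007
```

```bash
python3 -m jog '[[[0.001,0,0,0,0,0,0],[0,0,0,0,0,0,0]]]'; python3 -m jog '[[[0.001,0,0,0,0,0,0],[0,0,0,0,0,0,0]]]'
```

```text
t: 9.57
eef_pos: [0.4918, 0.2038, 0.1373]
ee_rot: [-3.139, -0.003, 3.005]
force: [-9.6, -1.5, 5.9]
width: 0.0008
t: 9.82
eef_pos: [0.4921, 0.2037, 0.1372]
ee_rot: [-3.138, -0.004, 3.004]
force: [-14.5, -0.4, 8.0]
width: 0.0002
```

The force climbs steeply while the TCP barely moves, so the lever is at its stop. I'll ease a fraction and hold about 2 s, grabbing a picture at the end.

```bash
python3 -m jog '[[[-0.0003,0,0,0,0,0,0],[0,0,0,0,0,0,0],[0,0,0,0,0,0,0],[0,0,0,0,0,0,0],[0,0,0,0,0,0,0],[0,0,0,0,0,0,0],[0,0,0,0,0,0,0],[0,0,0,0,0,0,0],[0,0,0,0,0,0,0],[0,0,0,0,0,0,0],[0,0,0,0,0,0,0],[0,0,0,0,0,0,0],[0,0,0,0,0,0,0],[0,0,0,0,0,0,0]]]'; python3 - <<'E'
from station import monitor, grab_frame
import cv2
print(monitor.get_state()['force'])
f=grab_frame("wrist"); cv2.imwrite("pics/wrist4.png",f["pixels"][...,::-1])
f=grab_frame("scene"); cv2.imwrite("pics/c7.png",cv2.convertScaleAbs(cv2.resize(f["pixels"][170:320,340:480,::-1],None,fx=4,fy=4,interpolation=cv2.INTER_CUBIC),alpha=1.8,beta=20))
E
```

```text
t: 11.58
eef_pos: [0.4919, 0.2038, 0.1372]
ee_rot: [-3.138, -0.004, 3.005]
force: [-12.4, -1.3, 6.8]
width: 0.0002
[-12.40903856  -1.29464197   6.8467902 ]
```

View pics/wrist4.png

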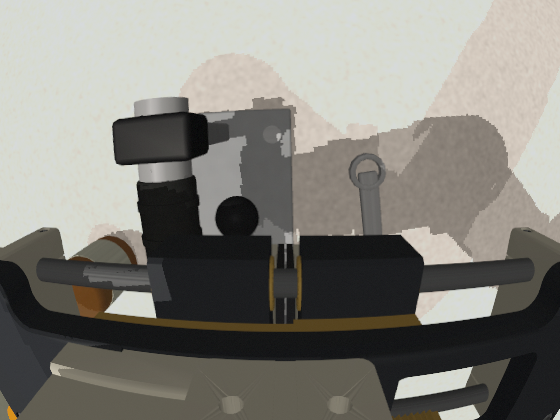

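View pics/c7.png

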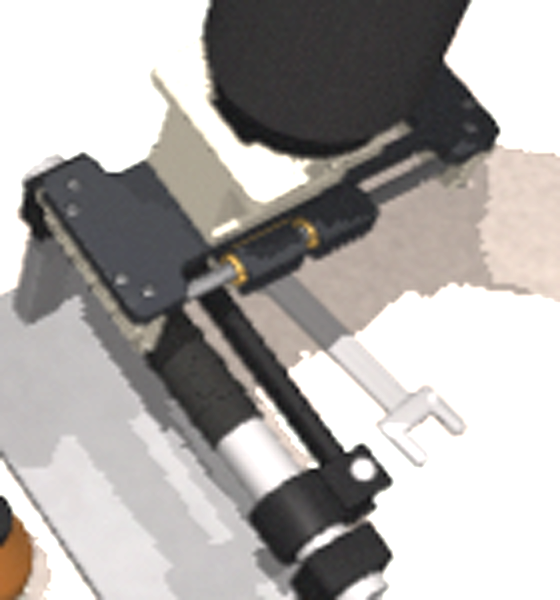

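The ball at (237,217) in the wrist view gives world (0.510, 0.173), so the lever has turned 0.369 rad and is at its stop. It has been held over 2 s at about 12.5 N with the bar clear. Now I'll ease it back along the same arc.

```bash
python3 -m jog '[[[-0.0017,0,0,0,0,0,0],[-0.001,0.0001,0,0,0,0,0],[-0.001,0.0001,0,0,0,-0.01,0],[-0.0012,0.0002,0,0,0,-0.01,0],[-0.0012,0.0002,0,0,0,-0.01,0],[-0.0012,0.0003,0,0,0,-0.01,0],[-0.0012,0.0003,0,0,0,-0.01,0],[-0.0022,0.0008,0,0,0,-0.02,0],[-0.0022,0.0008,0,0,0,-0.02,0],[-0.0022,0.0008,0,0,0,-0.02,0],[-0.0022,0.0008,0,0,0,-0.02,0],[0,0,0,0,0,0,0]]]'; python3 -m jog '[[[-0.0021,0.0011,0,0,0,-0.02,0],[-0.0021,0.0011,0,0,0,-0.02,0],[-0.0021,0.0011,0,0,0,-0.02,0],[-0.0021,0.0011,0,0,0,-0.02,0],[-0.002,0.0013,0,0,0,-0.02,0],[-0.002,0.0013,0,0,0,-0.02,0],[-0.002,0.0013,0,0,0,-0.02,0],[-0.002,0.0013,0,0,0,-0.02,0],[0,0,0,0,0,0,0]]]'
```

```text
t: 13.18
eef_pos: [0.4765, 0.2098, 0.1375]
ee_rot: [-3.142, -0.0, 2.875]
force: [-3.9, 1.8, 0.2]
width: 0.0001
t: 14.3
eef_pos: [0.4603, 0.2195, 0.1376]
ee_rot: [3.141, 0.0, 2.715]
force: [-3.5, 2.2, 0.1]
width: 0.0005
```

```bash
python3 -m jog '[[[-0.0019,0.0015,0,0,0,-0.02,0],[-0.0019,0.0015,0,0,0,-0.02,0],[-0.0019,0.0015,0,0,0,-0.02,0],[-0.0019,0.0015,0,0,0,-0.02,0],[-0.001,0.0006,0,0,0,0,0],[-0.001,0.0006,0,0,0,0,0],[-0.001,0.0006,0,0,0,0,0],[0,0,0,0,0,0,0],[0,0,0,0,0,0,0]]]'
```

```text
t: 15.42
eef_pos: [0.4499, 0.2271, 0.1376]
ee_rot: [3.141, 0.0, 2.636]
force: [0.1, 0.2, 0.0]
width: 0.0001
```

```bash
python3 -m jog '[[[-0.002,0.0012,0,0,0,0,0],[-0.004,0.0025,0,0,0,0,0],[-0.008,0.005,0,0,0,0,0],[-0.008,0.005,0,0,0,0,0],[-0.008,0.005,0,0,0,0,0],[0,0,0.02,0,0,0,0],[0,0,0.03,0,0,0,0],[0,0,0.03,0,0,0,0],[0,0,0.03,0,0,0,0],[-0.01,-0.05,0.01,0,0,0,0],[0,-0.06,0.01,0,0,0,0],[0,-0.06,0.01,0,0,0,0],[0,-0.06,0.01,0,0,0,0],[0,-0.06,0,0,0,0,0],[0,0,0,0,0,0,0],[0,0,0,0,0,0,0]]]'; python3 - <<'E'
from station import monitor, grab_frame
import cv2
print(monitor.get_state()['force'])
for n in("scene","top"):
    f=grab_frame(n); cv2.imwrite(f"pics/{n}5.png",f["pixels"][...,::-1])
b=cv2.imread("pics/top5.png")
cv2.imwrite("pics/top5c.png",cv2.resize(b[180:310,115:255],None,fx=5,fy=4.6,interpolation=cv2.INTER_CUBIC))
E
```

```text
t: 17.42
eef_pos: [0.4096, -0.0442, 0.2875]
ee_rot: [3.141, 0.0, 2.634]
force: [0.9, 0.1, -0.3]
width: 0.0007
[ 0.9399967   0.05348658 -0.28972526]
```

View pics/top5c.png

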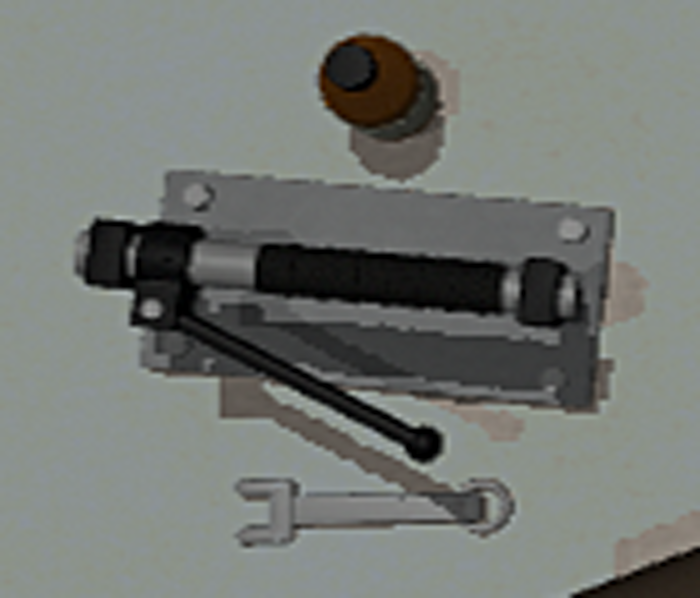

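View pics/scene5.png

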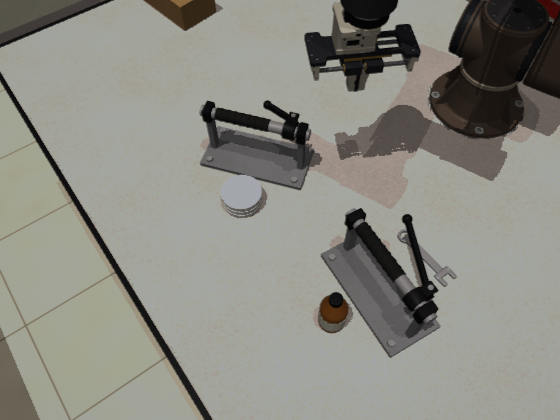

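In the pictures the lever is back at rest, with the ball at crop (425,443) exactly as at the start. The bottle, spanner, dishes and short lever look unmoved, and the gripper is clear in the air.

```bash
python3 -c "
from station import job_done
print(job_done())"
```

```text
the job is handed in; nothing more can be done
None
```

The brake check is done and the job is handed in, at about 17.5 s of the 45 s allowed; no verdict was reported.

- **Press:** I pressed the long lever with the back of one shut finger, about 120 mm from its pivot, following its arc. At the stop the force rose steeply from 6 to about 14.5 N with hardly any further movement. The wrist camera put the lever at about 0.369 rad.
- **Hold:** I kept it against the stop for about 2 s at about 12.5 N along the press direction, plus about 7 N of vertical force, probably friction.
- **Release:** I eased it back along the same arc at roughly 0.16 rad/s. Contact force was 4 N part-way and zero at rest, then I backed the gripper away.

**Last checks:** the final top view shows the lever ball and pivot at the same pixels as at the start. The bottle and spanner match there too; the dishes and short lever look unmoved in the scene view. The force reading at the end was about 1 N, close to its noise, with the gripper clear in the air.

**Disagreement:** first contact came about 4 mm later than I predicted, because the finger is about 17 mm thick at that height, not the 21 mm I assumed. The slow, force-checked approach absorbed this. No check failed.

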